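# Scoop crystal lumps into the empty sample dish

### The job

Take the scoop by its handle, scoop the three purple crystal lumps out of the black tray and tip all of them into the empty white dish, not the one already filled. Use only the scoop on the lumps, never the gripper itself. Then stand the scoop upright in the middle of its blue mat, let go, and leave everything else as it is.

Things in the scene. Friction and masses are not known exactly. Their poses are not given: they have to be found in the camera images.
- scoop: Loose steel hand scoop, 200 g. Floor 85 long (x) x 90 wide (y) x 2; walls 3 thick, 36 tall: back, and sides that end 28 short of the front edge; front (+x) open. Orange handle bar 22 wide (y) x 26 x 110 long, starts at the back wall 30 above the underside and rises backwards (-x), leaning 25 degrees from vertical. Origin: centre of the floor's underside.
- scoop_grip (a point): Point on the handle's axis, 65 mm up it: 67 mm behind (-x) and 88.9 mm above the scoop's origin. Axes as the scoop's; the handle's axis is (-0.423, 0, 0.906) in them.
- scoop_lip (a point): Middle of the scoop's front edge, underside: 42.5 mm ahead of its origin. Axes as the scoop's.
- mat: Fixed blue mat 160 (x) x 120 (y) x 4 thick, the scoop's place. Origin: centre of its underside, on the table.
- tray: Fixed black tray, inside floor 200 long (x) x 102 wide (y) x 3 thick; walls 5 thick: sides 32 tall, far (+x) wall 32 tall and leaning outwards 30 degrees, near (-x) wall only 10 tall. Origin: underside, centre of the 200 x 102 floor, on the table. The lumps start in its far part.
- lump_a_center (a point): Centre of a purple faceted crystal lump, 26 wide, 22 tall, 25 g, smooth, with sloping sides; it may tumble.
- lump_b_center (a point): Centre of a purple faceted crystal lump, 26 wide, 22 tall, 25 g, smooth, with sloping sides; it may tumble.
- lump_c_center (a point): Centre of a purple faceted crystal lump, 26 wide, 22 tall, 25 g, smooth, with sloping sides; it may tumble.
- dish_empty: The empty white dish, fixed: round, 116 outside, 108 inside, rim 48 high, inner floor at 6. Origin: centre of its underside, on the table.
- dish_full: The other white dish, same size, fixed, already filled with green lumps that fill it. Origin as above. The two dishes may stand either way round.
- jar: Bystander, leave alone: amber screw jar, 52 mm wide, 75 tall. Origin: centre of its underside.
- driver: Bystander, leave alone: red screwdriver lying flat, 160 long. Origin: centre of its underside. (on its axis line)
- post: Bystander, leave alone: steel optical post on a round foot 56 wide, 90 tall. Origin: centre of its underside.
- bottle: Bystander, leave alone: white bottle with blue cap, 60 wide, 150 tall. Origin: centre of its underside.
- collar: Bystander, leave alone: aluminium ring 54 wide, 18 tall, lying flat. Origin: centre of its underside.
- case: Bystander, leave alone: yellow plastic case 100 x 75 x 35 tall. Origin: centre of its underside.
- glove_box: Bystander, leave alone: cardboard box 120 x 230 x 80 tall. Origin: centre of its underside.
- lump_a: The same purple lump as a body; origin: centre of its narrow 12 mm wide end, 11 mm from its centre; z along its axis.
- lump_b: The same purple lump as a body; origin: centre of its narrow 12 mm wide end, 11 mm from its centre; z along its axis.
- lump_c: The same purple lump as a body; origin: centre of its narrow 12 mm wide end, 11 mm from its centre; z along its axis.

How it is judged:
On the way:
1. at least one lump is carried in the scoop, its centre more than 70 mm above the table (((x of lump_a_center in the frame of scoop between -0.0425 and 0.0425 m and y of lump_a_center in the frame of scoop between -0.045 and 0.045 m and z of lump_a_center in the frame of scoop between 0 and 0.05 m and height (world z) of lump_a_center above 0.07 m) or (x of lump_b_center in the frame of scoop between -0.0425 and 0.0425 m and y of lump_b_center in the frame of scoop between -0.045 and 0.045 m and z of lump_b_center in the frame of scoop between 0 and 0.05 m and height (world z) of lump_b_center above 0.07 m) or (x of lump_c_center in the frame of scoop between -0.0425 and 0.0425 m and y of lump_c_center in the frame of scoop between -0.045 and 0.045 m and z of lump_c_center in the frame of scoop between 0 and 0.05 m and height (world z) of lump_c_center above 0.07 m))), for 0.2 s.
At the end, for the whole second after the job is handed in: All three lumps lie at rest inside the empty dish (centre within 54 mm of its axis and less than 55 mm above its underside), and the scoop stands on the blue mat at rest: origin within 50 mm of the mat's centre, less than 12 mm above the table, tilted less than 0.15 rad (horizontal distance between each of lump_a_center, lump_b_center, lump_c_center and dish_empty below 0.054 m and z of each of lump_a_center, lump_b_center, lump_c_center in the frame of dish_empty below 0.055 m and linear speed of each of lump_a, lump_b, lump_c below 0.05 m/s and horizontal distance between scoop and mat below 0.05 m and height (world z) of scoop below 0.012 m and angle between scoop's own z axis and vertical below 0.15 rad and linear speed of scoop below 0.03 m/s); the robot touches nothing.
It fails at once if the gripper or arm touches a lump (contact force between any of the fingers, the arm and lump_a above 0.5 N or contact force between any of the fingers, the arm and lump_b above 0.5 N or contact force between any of the fingers, the arm and lump_c above 0.5 N).
It fails at once if a bystander is shifted by more than 3 cm or tipped over (distance of any of jar, driver, post, bottle, collar, case, glove_box from where it was at the start of the episode above 0.03 m or angle between any of jar, post, bottle's own z axis and vertical above 0.6 rad).
It also fails if it takes over 64 s, if anything falls off the work surface, if the arm or the gripper's body presses on something with over 40 N, if the wrist force passes 120 N, or if a joint passes its speed limit or range.

### The arm

A 6-joint arm with a two-finger parallel gripper is mounted at the origin on the work surface. World frame = base frame: x ahead of the robot, y to its left, z up, the work surface at z = 0. Lengths are in m, angles in rad, forces in N, time in s.
With the tool pointing down it reaches from about 0.35 to 0.85 m from the base axis. Payload 8.1 kg.
Tool frame: the origin (TCP) lies on the centre line of the jaws, within the pads' length; the fingertips stand robot.tips_ahead ahead of it and the grasp point (between the pads) lies 6 mm ahead of it (robot.tips_ahead is the distance from the TCP to the fingertips, in m); z points along the fingers, y is the line along which they close (so a half turn about z gives the same grasp; the last joint's range is limited). The gripper opens to 93 mm and grips with 3 to 60 N. Pads are 15 mm wide; open, the fingers measure 128 mm over their backs; the gripper's body (75 mm by 188 mm) begins 65 mm behind the grasp point.
Start: joints at [-1.259, 0.13, 1.488, -0, 1.523, -0.085], TCP at [0.232, -0.553, 0.244] pointing down, gripper open.
Joint ranges: [-2.96, 2.96], [-0.89, 2.26], [0.02, 2.5], [-1.34, 4.48], [0, 2.73], [-2.66, 2.66]. Speed limits (rad/s): [2.39, 2.39, 2.79, 3.14, 3.14, 3.14].

### API

Orientations are given as a rotation vector (axis times angle).
In Python, from plant import robot gives the robot as it stands.
- The arm moves only by the tool apply_moves, never from a script. Its arguments are lists of equal length, an entry for each row: "delta_pos": the shift along the tool's x, y, z in cm, a list of three; "twist": the turn about the tool's z in rad. A call has 1 to 8 rows; each row shifts and turns the commanded pose from where the row before left it, along the tool's axes as they then stand; what a row does not reach is not made up. A row lasts 1/8 s, in which the tool goes at most 62.5 mm and 10.7 degrees, less where a joint would pass 70% of its speed; a pose out of reach is approached as far as the arm can. A call with a gripper value outside its range is refused whole. "gripper" is the finger opening in cm, from 0 to 9.3, set as the call begins (left out, the last holds). The fingers move at their own pace and stop on an object; "squeeze" is the grip in N (left out, the last holds). Time passes only in rows, so rows that do not move let the fingers close. It gives the time, the measured TCP pose, the force, the opening and the grip force at its end, in the units of the state.
- robot.read_state(): the state, without advancing time (a new reading comes with each control period).
- robot.read_camera(name): name is "scene" or "top"; returns a dict with "frame" (420x560x3 uint8, red, green, blue), "vertical_fov" (degrees; the focal length in pixels is half the picture's height over the tangent of half this angle, whatever the lens; pixels are square), "cx", "cy" (the principal point, pixels), "R" (3x3) and "t" (3): a world point X has camera coordinates R X + t. Camera axes: x right, y down, z forward; pixel columns grow to the right and rows downward; lengths in m; the calibration is good to about 2 mm. A picture is of the moment at which its call begins. There is no depth.
- robot.close_job(): hands the job in; it is judged then, once.
The state is a dict: "t": time; "q": joint angles; "dq": joint speeds; "joint_torque": joint torques, N m; "tool_pos": TCP position; "orientation": TCP orientation; "force": force on the tool from outside, world axes, zero at the start; "wrist_torque": the same for the moment, N m; "opening": finger opening in m; "gripper_force": force on a finger pad.
Only numpy, scipy, OpenCV 4.12 (cv2) and the standard library are available. Lean on these libraries where they do the work, as an engineer would, in place of code of your own. Each camera call takes 0.05 s, during which the arm holds its last target. There are 200 camera calls.

## Working session

There is one attempt and no reset: what is moved stays moved. The work goes in short steps, Python scripts to look and compute and a tool call to move; the robot and the scene stay as the last step left them, time stands still between calls to the robot, and variables do not carry over. Pictures are saved under pics/ and viewed, at most 10 in all, crops included, and the job is handed in when it is done.

Besides the shell and the picture viewer there is one more tool, called after "Emit:" as a command line: name --pt "numbers of a row" for each row, then --argument value for the rest. apply_moves: Moves the arm, as the interface text tells. Its arguments: {"type":"object","properties":{"delta_pos":{"type":"array"},"twist":{"type":"array"},"gripper":{"type":"number"},"squeeze":{"type":"number"}},"required":["delta_pos","twist"]}

```bash
mkdir -p pics
python3 - <<'E'
from plant import robot
import cv2,numpy as np
for n in("scene","top"):
    c=robot.read_camera(n);cv2.imwrite(f"pics/{n}0.png",c["frame"][:,:,::-1])
    print(n,c["vertical_fov"],c["cx"],c["cy"],np.round(c["R"],4).tolist(),np.round(c["t"],4).tolist())
s=robot.read_state();print(s,robot.tips_ahead)
E
```

```text
scene 52.601617766564594 281.14850064367954 208.65250358582006 [[0.8554, 0.5178, 0.0161], [0.3319, -0.5239, -0.7845], [-0.3978, 0.6763, -0.62]] [-0.4777, -0.078, 1.443]
top 52.89046227812388 278.6239160040083 209.68760215316485 [[0.0197, -0.9996, -0.0215], [-0.9926, -0.017, -0.1205], [0.1201, 0.0238, -0.9925]] [0.0546, 0.5673, 1.118]
{'t': 0.1, 'q': array([-1.25941790e+00,  1.31071988e-01,  1.48915953e+00,  2.06581915e-05,
        1.52297480e+00, -8.54286043e-02]), 'dq': array([ 8.77563947e-04, -1.37935428e-03, -1.88526211e-03, -6.48058566e-04,
        6.20744442e-05, -6.93139601e-04]), 'joint_torque': array([ 1.33638609e-03, -5.61342466e+01, -4.93094587e+01,  7.70068355e-02,
        2.91788508e-02, -7.56806867e-05]), 'tool_pos': array([ 0.23175604, -0.55293771,  0.24270641]), 'orientation': array([-3.07838856e+00, -6.18903753e-01,  2.53419138e-04]), 'force': array([-0.37560359, -0.15904518,  0.72282158]), 'wrist_torque': array([-0.01125581, -0.01078099, -0.01925195]), 'gripper_force': 0.0, 'opening': 0.09338117738479138} 0.025
```

View pics/scene0.png

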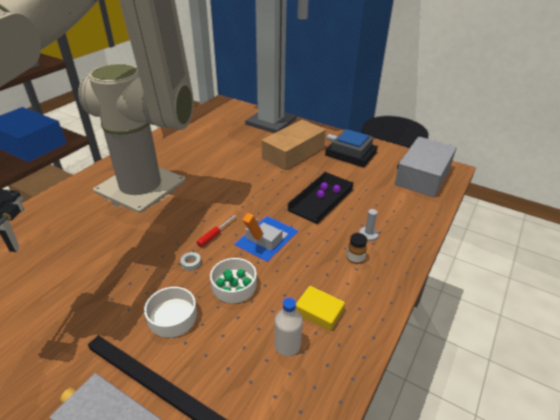

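View pics/top0.png

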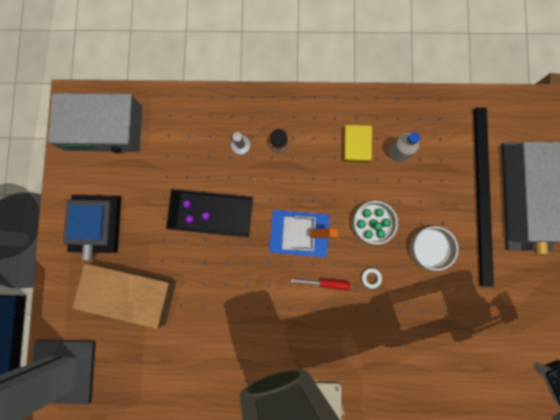

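The top view shows the scoop on its mat at (300,233), with the handle pointing image-right. The tray is at (210,213) with lumps at (186,204), (189,219) and (206,216). The empty dish is at (435,248) and the full one at (375,223). In the scene view, the empty dish is at (172,312) and the handle at (252,227).

```bash
cat > h.py <<'E'
from plant import robot
import cv2,numpy as np
def cam(n):
    c=robot.read_camera(n);c["f"]=c["frame"].shape[0]/2/np.tan(np.radians(c["vertical_fov"])/2)
    c["R"]=np.array(c["R"]);c["t"]=np.array(c["t"]);c["hsv"]=cv2.cvtColor(c["frame"],cv2.COLOR_RGB2HSV);return c
def ray(c,p):
    d=np.array([(p[0]-c["cx"])/c["f"],(p[1]-c["cy"])/c["f"],1]);return -c["R"].T@c["t"],c["R"].T@d
def onz(c,p,z):
    o,d=ray(c,p);return o+d*(z-o[2])/d[2]
def tri(ca,pa,cb,pb):
    A=[];b=[]
    for c,p in((ca,pa),(cb,pb)):
        o,d=ray(c,p);d/=np.linalg.norm(d);M=np.eye(3)-np.outer(d,d);A.append(M);b.append(M@o)
    x,_,_,_=np.linalg.lstsq(np.vstack(A),np.hstack(b),rcond=None)
    return x,np.linalg.norm(np.vstack(A)@x-np.hstack(b))
def proj(c,X):
    q=c["R"]@np.array(X)+c["t"];return np.array([c["cx"],c["cy"]])+c["f"]*q[:2]/q[2]
def blobs(c,lo,hi,box,amin=8):
    m=cv2.inRange(c["hsv"],np.array(lo),np.array(hi));k=np.zeros_like(m);x0,y0,x1,y1=box;k[y0:y1,x0:x1]=m[y0:y1,x0:x1]
    n,l,s,ce=cv2.connectedComponentsWithStats(k)
    return k,[(s[i,4],ce[i]) for i in range(1,n) if s[i,4]>=amin]
E
cat > m.py <<'E'
from h import *
np.set_printoptions(precision=4,suppress=True)
T=cam("top");S=cam("scene")
bt={"T":(150,180,480,290),"S":(130,160,380,345)}
for n,lo,hi in(("orange",(5,180,120),(17,255,255)),("purple",(125,80,60),(160,255,255)),("blue",(100,150,100),(125,255,255)),("white",(0,0,150),(180,50,255)),("black",(0,0,0),(180,255,45))):
    for k,c in(("T",T),("S",S)):
        m,b=blobs(c,lo,hi,bt[k],8 if n=="purple" else 30)
        print(n,k,[(int(a),np.round(ce,1).tolist()) for a,ce in b])
        if n in("blue","black","orange"):
            m=cv2.morphologyEx(m,cv2.MORPH_OPEN,np.ones((3,3))) if n!="orange" else m
            cs,_=cv2.findContours(m,0,1)
            if n=="blue": p=np.vstack(cs)
            else: p=max(cs,key=cv2.contourArea)
            r=cv2.approxPolyDP(cv2.convexHull(p),4 if n!="orange" else 2,True)[:,0].astype(float)
            for q in r: print("   ",q,onz(c,q,{"blue":.004,"black":.032,"orange":.12}[n]))
        if n=="white":
            cs,_=cv2.findContours(m,0,1)
            for p in cs:
                if cv2.contourArea(p)>300:
                    e=cv2.fitEllipse(cv2.convexHull(p));print("   ell",np.round(e[0],1),np.round(e[1],1),onz(c,e[0],.048))
E
python3 m.py
python3 -c "
import cv2
a=cv2.imread('pics/top0.png')[170:300,155:475];b=cv2.imread('pics/scene0.png')[160:345,130:370]
cv2.imwrite('pics/c1.png',cv2.resize(a,None,fx=2.5,fy=2.5,interpolation=2));cv2.imwrite('pics/c2.png',cv2.resize(b,None,fx=3.2,fy=3.2,interpolation=2))"
```

```text
orange T [(208, [326.0, 232.8])]
    [338. 229.] [ 0.5097 -0.0868  0.12  ]
    [337. 237.] [ 0.4896 -0.0843  0.12  ]
    [311. 235.] [ 0.4934 -0.0194  0.12  ]
    [311. 231.] [ 0.5034 -0.0193  0.12  ]
orange S [(200, [251.8, 223.2])]
    [246. 213.] [ 0.4755 -0.0497  0.12  ]
    [253. 215.] [ 0.4962 -0.0467  0.12  ]
    [261. 233.] [ 0.5542 -0.096   0.12  ]
    [259. 237.] [ 0.5583 -0.1113  0.12  ]
    [243. 221.] [ 0.488  -0.0815  0.12  ]
purple T [(77, [186.6, 203.8]), (79, [205.6, 215.6]), (79, [189.4, 218.9])]
purple S [(125, [321.8, 189.6]), (65, [336.1, 188.2])]
blue T [(945, [296.3, 233.3])]
    [328. 216.] [ 0.5545 -0.0725  0.004 ]
    [325. 255.] [ 0.4461 -0.0648  0.004 ]
    [270. 250.] [0.4569 0.0875 0.004 ]
    [274. 211.] [0.566  0.0787 0.004 ]
blue S [(686, [266.0, 240.8]), (119, [289.0, 304.4])]
    [265. 218.] [0.4533 0.0772 0.004 ]
    [295. 230.] [0.5597 0.0778 0.004 ]
    [292. 310.] [ 0.7005 -0.1836  0.004 ]
    [285. 309.] [ 0.6844 -0.19    0.004 ]
    [237. 245.] [ 0.4515 -0.0673  0.004 ]
white T [(676, [372.3, 221.5]), (788, [295.7, 233.2]), (52, [386.2, 229.8]
[... 434 characters left out ...]
 [22.6 25.5] [ 0.7231 -0.2436  0.048 ]
   ell [169.1 306.9] [39.3 53.1] [ 0.4703 -0.3572  0.048 ]
   ell [232.6 275.3] [35.  46.9] [ 0.5363 -0.1999  0.048 ]
   ell [149.9 200. ] [17.6 53.1] [ 0.1375 -0.0831  0.048 ]
black T [(184, [478.3, 213.2]), (2745, [210.1, 212.4])]
    [172. 190.] [0.6164 0.3614 0.032 ]
    [250. 198.] [0.5976 0.1445 0.032 ]
    [247. 235.] [0.4957 0.1498 0.032 ]
    [167. 227.] [0.5135 0.37   0.032 ]
black S [(95, [357.9, 161.8]), (1475, [318.9, 198.6]), (156, [357.9, 240.4])]
    [351. 183.] [0.615  0.3564 0.032 ]
    [317. 222.] [0.612  0.1155 0.032 ]
    [289. 210.] [0.5131 0.1204 0.032 ]
    [289. 203.] [0.4953 0.1507 0.032 ]
    [323. 174.] [0.5114 0.3544 0.032 ]
```

View pics/c2.png

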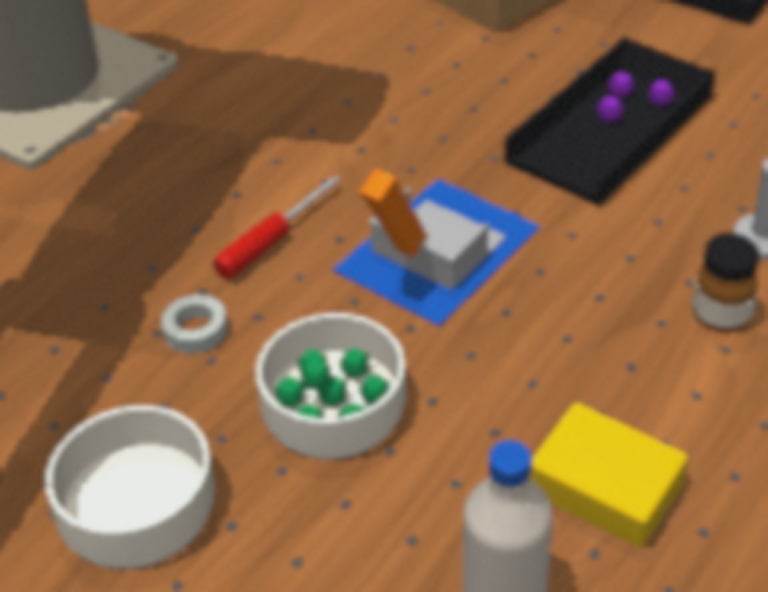

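View pics/c1.png

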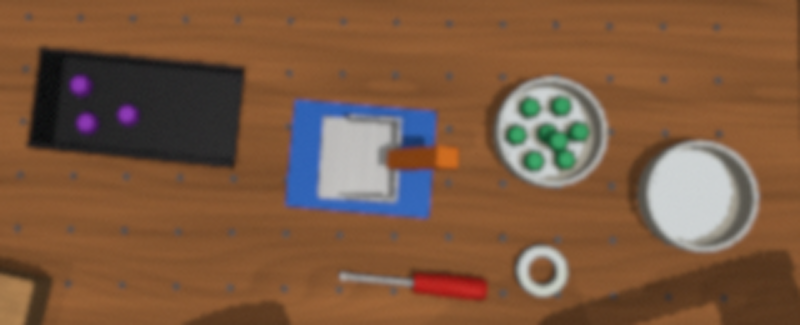

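The crops show the lip edge at about (284,217)–(282,249) in the top view. The handle's top face is centred at about (334,233) in the top view and (248.3,218) in the scene view. The lumps sit apart in the far half of the tray. Next I'll combine the two views.

```bash
cat > m2.py <<'E'
from h import *
np.set_printoptions(precision=4,suppress=True)
T=cam("top");S=cam("scene")
print("handle top",tri(T,(334,233),S,(248.3,218)))
L=np.array([onz(T,p,.006) for p in((283.6,216.8),(282,249.2))]);print("lip",L.mean(0),np.linalg.norm(L[0]-L[1]),np.degrees(np.arctan2(*(L[0]-L[1])[:2][::-1])))
B=np.array([onz(T,p,.040) for p in((315,217.2),(313.4,251.2))]);print("back",B.mean(0),np.linalg.norm(B[0]-B[1]),np.degrees(np.arctan2(*(B[0]-B[1])[:2][::-1])))
st=[(186.6,203.8),(189.4,218.9),(205.6,215.6)];ss=[(324.3,186),(336.5,188.4),(320.4,193.5)]
for p in st:
    print("lump z=14mm",onz(T,p,.014), [tuple(np.round(tri(T,p,S,q)[0],3))+(round(float(tri(T,p,S,q)[1]),4),) for q in ss])
c=[onz(T,p,z) for p,z in(((171.5,189.5),.032),((250.5,197.5),.01),((247.5,235.5),.01),((166.5,227.5),.032))]
c=np.array(c);print("tray",c);u=(c[0]-c[1]+c[3]-c[2])[:2];u/=np.linalg.norm(u);print("yaw",np.degrees(np.arctan2(u[1],u[0])),"near mid",(c[1]+c[2])/2,"far mid",(c[0]+c[3])/2,np.linalg.norm(c[0]-c[3]))
s=[onz(S,p,z) for p,z in(((351.5,183),.032),((317,219.5),.01))];print("scene tray",s)
E
python3 m2.py
```

```text
handle top (array([ 0.4996, -0.075 ,  0.1308]), np.float64(0.0015138941286631119))
lip [0.5048 0.0528 0.006 ] 0.09025635189903877 -1.7637095092832644
back [ 0.5009 -0.0323  0.04  ] 0.09179049337542251 -2.1389601623726433
lump z=14mm [0.5809 0.3234 0.014 ] [(np.float64(0.562), np.float64(0.307), np.float64(0.034), 0.0278), (np.float64(0.58), np.float64(0.322), np.float64(0.017), 0.0009), (np.float64(0.558), np.float64(0.309), np.float64(0.003), 0.0404)]
lump z=14mm [0.5386 0.3136 0.014 ] [(np.float64(0.538), np.float64(0.313), np.float64(0.016), 0.0001), (np.float64(0.557), np.float64(0.327), np.float64(0.002), 0.0279), (np.float64(0.534), np.float64(0.316), np.float64(-0.016), 0.012)]
lump z=14mm [0.5486 0.2687 0.014 ] [(np.float64(0.551), np.float64(0.266), np.float64(0.048), 0.0102), (np.float64(0.569), np.float64(0.278), np.float64(0.036), 0.0371), (np.float64(0.548), np.float64(0.268), np.float64(0.017), 0.001)]
tray [[0.6178 0.3629 0.032 ]
 [0.6023 0.1452 0.01  ]
 [0.4956 0.1506 0.01  ]
 [0.5121 0.3713 0.032 ]]
yaw 85.82277329085626 near mid [0.5489 0.1479 0.01  ] far mid [0.5649 0.3671 0.032 ] 0.10596253140441796
scene tray [array([0.6164, 0.3573, 0.032 ]), array([0.5958, 0.1501, 0.01  ])]
```

Emit:
apply_moves --pt "0 0 0" --pt "0 0 0" --pt "0 0 0" --pt "0 0 0" --pt "0 0 0" --pt "0 0 0" --pt "0 0 0" --pt "4 2 0" --twist '[-0.162, -0.162, -0.162, -0.162, -0.162, -0.162, -0.163, 0]' --gripper 9.3

```text
t: 1.3
tool_pos: [0.2524, -0.5151, 0.2432]
orientation: [-2.264, -2.177, 0.001]
force: [1.1, 0.3, -0.2]
opening: 0.093
gripper_force: 0.0
```

Emit:
apply_moves --pt "5.4 2.7 0" --pt "5.4 2.7 0" --pt "5.4 2.7 0" --pt "5.4 2.7 0" --pt "5.4 2.7 0" --pt "5.4 2.7 0" --pt "5.4 2.7 0" --pt "5.4 2.7 0" --twist '[0, 0, 0, 0, 0, 0, 0, 0]'

```text
t: 2.3
tool_pos: [0.4869, -0.0891, 0.2439]
orientation: [2.264, 2.177, 0.001]
force: [1.3, -0.6, 0.2]
opening: 0.0929
gripper_force: 0.0
```

Emit:
apply_moves --pt "3.4 1.4 0" --pt "0 0 3" --pt "0 0 4" --pt "0 0 3" --pt "0 0 0" --twist '[0, 0, 0, 0, 0]'

```text
t: 2.92
tool_pos: [0.4993, -0.057, 0.141]
orientation: [-2.261, -2.175, 0.005]
force: [0.2, 0.5, 0.2]
opening: 0.0927
gripper_force: 0.0
```

Run:
```python
from h import *
s=robot.read_state();print(s["tool_pos"],s["force"])
S=cam("scene");T=cam("top")
a=cv2.resize(S["frame"][150:320,170:350],None,fx=2.2,fy=2.2,interpolation=2);b=cv2.resize(T["frame"][160:330,230:410],None,fx=2.2,fy=2.2,interpolation=2)
cv2.imwrite("pics/g1.png",np.hstack([a,b])[:,:,::-1])
```

```text
[ 0.49932773 -0.05698412  0.14099977] [0.24025087 0.5481354  0.19258849]
```

View pics/g1.png

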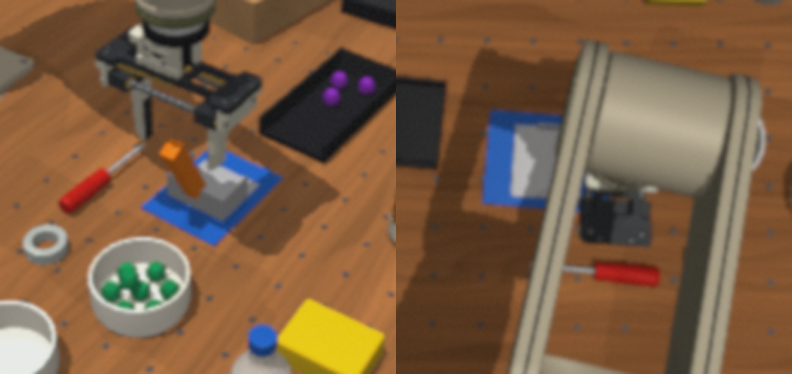

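The fingers straddle the orange handle, which is at about (180,165) in the left pane. Now I'll lower and close.

Emit:
apply_moves --pt "0.1 0.1 2.1" --pt "0 0 2.1" --pt "0 0 0" --pt "0 0 0" --twist '[0, 0, 0, 0]'

```text
t: 3.52
tool_pos: [0.5037, -0.0569, 0.1036]
orientation: [2.263, 2.176, 0.002]
force: [-0.1, 0.2, 1.0]
opening: 0.0931
gripper_force: 0.0
```

Emit:
apply_moves --pt "0 0 0" --pt "0 0 0" --pt "0 0 0" --pt "0 0 0" --pt "0 0 0" --pt "0 0 0" --twist '[0, 0, 0, 0, 0, 0]' --gripper 0 --squeeze 50

```text
t: 4.28
tool_pos: [0.5024, -0.0565, 0.1016]
orientation: [-2.264, -2.178, 0.0]
force: [0.1, 0.9, 0.2]
opening: 0.0373
gripper_force: 0.0
```

Emit:
apply_moves --pt "0 0 0" --pt "0 0 0" --pt "0 0 0" --pt "0 0 0" --pt "0 0 0" --twist '[0, 0, 0, 0, 0]'

```text
t: 4.9
tool_pos: [0.5024, -0.0566, 0.1016]
orientation: [-2.264, -2.178, 0.0]
force: [-0.1, -0.5, -0.8]
opening: 0.0218
gripper_force: 50.0
```

Emit:
apply_moves --pt "0 0 -0.5" --pt "0 0 -1" --pt "0 0 -1.5" --pt "0 0 -1.5" --pt "0 0 -1" --pt "0 0 -0.5" --pt "0 0 0" --pt "0 0 0" --twist '[0, 0, 0, 0, 0, 0, 0, 0]'

```text
t: 5.9
tool_pos: [0.5021, -0.0565, 0.161]
orientation: [-2.264, -2.177, 0.001]
force: [-0.3, 0.3, -3.2]
opening: 0.0219
gripper_force: 50.0
```

```bash
cat > v.py <<'E'
import sys
from h import *
n,x0,y0,x1,y1,u0,v0,u1,v1=sys.argv[1],*map(int,sys.argv[2:])
s=robot.read_state();print(s["t"],s["tool_pos"],s["force"],s["opening"])
S=cam("scene");T=cam("top")
f=lambda c,a,b,d,e:cv2.resize(c["frame"][b:e,a:d],(396,int(396*(e-b)/(d-a))),interpolation=2)
a=f(S,x0,y0,x1,y1);b=f(T,u0,v0,u1,v1);h=min(len(a),len(b),590)
cv2.imwrite(f"pics/{n}.png",np.hstack([a[:h],b[:h]])[:,:,::-1])
E
python3 v.py g2 200 160 380 330 150 160 330 330
```

```text
5.9 [ 0.50209233 -0.05648697  0.16103263] [-0.26572495  0.34583185 -3.22340599] 0.021858823070745752
```

View pics/g2.png

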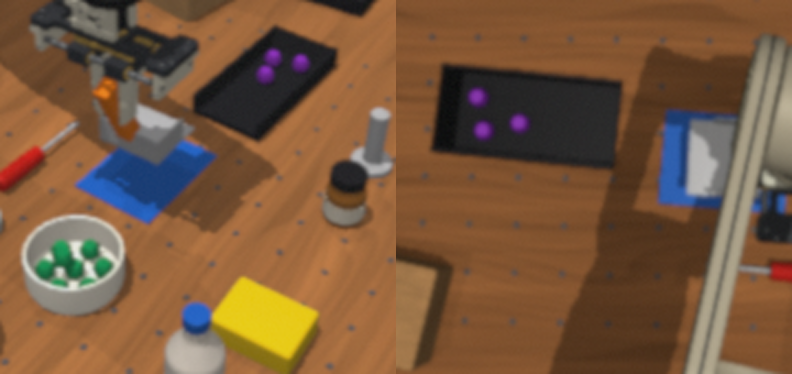

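The scoop is held level and well off the mat. The lumps are unmoved in the tray. Next I'll move over the tray's near part.

Emit:
apply_moves --pt "0 0 0" --pt "2 0.3 0" --pt "4 0.6 0" --pt "4.3 0.8 0" --pt "4.3 0.8 0" --pt "3.3 0.5 0" --pt "1.4 0.2 0" --pt "0 0 0" --twist '[0.034, 0, 0, 0, 0, 0, 0, 0]'

```text
t: 7.0
tool_pos: [0.5483, 0.1339, 0.1613]
orientation: [-2.3, -2.14, 0.001]
force: [-1.1, 0.2, -2.7]
opening: 0.0217
gripper_force: 50.0
```

Emit:
apply_moves --pt "0 0 0" --pt "0 0 1.5" --pt "0 0 1.5" --pt "0 0 1" --pt "0 0 0.5" --pt "0 0 0" --pt "0 0 0" --twist '[0, 0, 0, 0, 0, 0, 0]'

```text
t: 7.88
tool_pos: [0.5489, 0.1337, 0.1172]
orientation: [2.301, 2.139, 0.001]
force: [0.4, -0.7, -1.7]
opening: 0.0219
gripper_force: 50.0
```

```bash
python3 v.py g3 250 150 380 270 150 170 270 280
```

```text
7.875 [0.54885905 0.13370842 0.11716469] [ 0.43828846 -0.74360075 -1.74624481] 0.021918004277899368
```

View pics/g3.png

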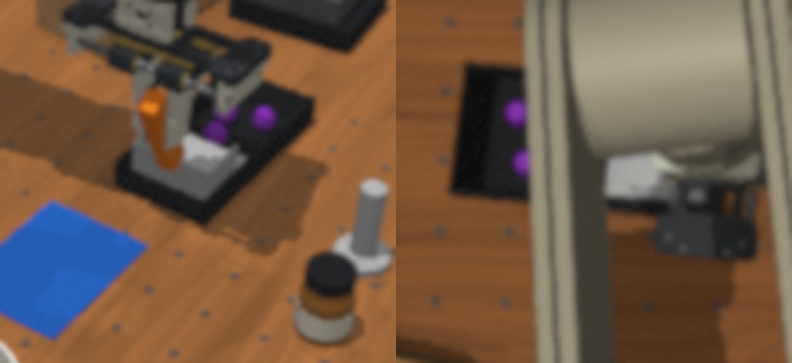

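The scoop sits between the tray walls, behind the lumps. Now I'll lower it to the floor.

Emit:
apply_moves --pt "0 0 0.6" --pt "0 0 0.5" --pt "0 0 0.3" --pt "0 0 0.1" --pt "0 0 0.1" --pt "0 0 0" --pt "0 0 0" --twist '[0, 0, 0, 0, 0, 0, 0]'

```text
t: 8.85
tool_pos: [0.5486, 0.1336, 0.1008]
orientation: [2.301, 2.139, 0.0]
force: [-0.6, 0.0, -2.9]
opening: 0.022
gripper_force: 50.0
```

Emit:
apply_moves --pt "0 0 0.1" --pt "0 0 0" --pt "0 0 0" --twist '[0, 0, 0]'

```text
t: 9.22
tool_pos: [0.5487, 0.1336, 0.1005]
orientation: [2.301, 2.139, 0.001]
force: [-2.7, -0.8, 5.4]
opening: 0.0219
gripper_force: 50.0
```

Emit:
apply_moves --pt "0 0 0.1" --pt "0 0 0" --pt "0 0 0" --twist '[0, 0, 0]'

```text
t: 9.6
tool_pos: [0.5487, 0.1336, 0.1005]
orientation: [2.301, 2.139, 0.001]
force: [-8.0, -2.4, 13.6]
opening: 0.0221
gripper_force: 50.0
```

Emit:
apply_moves --pt "0.3 -0.1 -0.1" --pt "0.7 0 0" --pt "0.9 0 0" --pt "0.9 0 0" --pt "0.9 0 0" --pt "0.9 0 0" --pt "0.8 0 0" --twist '[0, 0, 0, 0, 0, 0, 0]'

```text
t: 10.48
tool_pos: [0.5525, 0.1873, 0.1007]
orientation: [2.3, 2.137, 0.002]
force: [0.4, -5.6, 6.3]
opening: 0.0219
gripper_force: 50.0
```

```bash
cat > lum.py <<'E'
from h import *
T=cam("top");S=cam("scene")
for n,c,b in(("T",T,(140,170,470,300)),("S",S,(120,140,400,360))):
    print(n,[(int(a),np.round(ce,1).tolist(),np.round(onz(c,ce,.016)[:2],3).tolist()) for a,ce in blobs(c,(125,60,40),(165,255,255),b,5)[1]])
E
python3 lum.py
```

```text
T [(7, [328.9, 217.0], [0.55, -0.074]), (11, [189.2, 219.4], [0.537, 0.314]), (5, [271.0, 224.0], [0.528, 0.086]), (7, [328.0, 233.0], [0.506, -0.072]), (6, [269.0, 245.5], [0.469, 0.09]), (5, [279.0, 253.0], [0.449, 0.062]), (5, [290.0, 254.0], [0.447, 0.032]), (5, [313.0, 256.0], [0.443, -0.031])]
S [(178, [330.8, 187.1], [0.56, 0.32]), (6, [294.5, 234.5], [0.575, 0.048])]
```

Emit:
apply_moves --pt "0.6 0 0" --pt "0.9 0 0" --pt "0.9 0 0" --pt "0.9 0 0" --pt "0.8 0 0" --pt "0.4 0 0" --pt "0 0 0" --twist '[0, 0, 0, 0, 0, 0, 0]'

```text
t: 11.45
tool_pos: [0.5557, 0.2321, 0.1006]
orientation: [2.3, 2.138, 0.002]
force: [0.2, -4.7, 7.2]
opening: 0.022
gripper_force: 50.0
```

```bash
python3 lum.py; python3 v.py g4 290 140 370 230 130 170 250 270
```

```text
T [(89, [177.5, 219.4], [0.536, 0.346]), (7, [328.9, 217.0], [0.55, -0.074]), (6, [328.0, 232.5], [0.508, -0.072]), (6, [269.0, 245.5], [0.469, 0.09]), (5, [279.0, 253.0], [0.449, 0.062]), (5, [290.0, 254.0], [0.447, 0.032]), (5, [302.0, 255.0], [0.445, -0.001])]
S [(119, [335.6, 183.1], [0.563, 0.35]), (6, [294.5, 234.5], [0.575, 0.048])]
11.55 [0.55572344 0.23207424 0.1006588 ] [ 1.84151303 -4.68807964  6.89416139] 0.0219812150669967
```

View pics/g4.png

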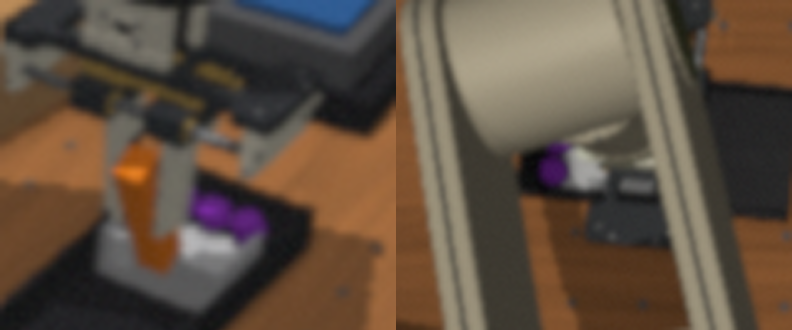

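The lumps sit at the lip against the far wall: at (210,210) and (248,222) in the left pane, and at (553,165) in the right pane. I'll push on gently.

Emit:
apply_moves --pt "0.4 0 0" --pt "0.4 0 0" --pt "0.2 0 0" --pt "0 0 0" --twist '[0, 0, 0, 0]'

```text
t: 12.15
tool_pos: [0.5564, 0.2406, 0.1008]
orientation: [2.3, 2.136, -0.001]
force: [-0.8, -12.3, 9.3]
opening: 0.0217
gripper_force: 50.0
```

```bash
python3 lum.py
```

```text
T [(90, [177.0, 219.7], [0.536, 0.348]), (7, [328.9, 217.0], [0.55, -0.074]), (5, [271.0, 224.0], [0.528, 0.086]), (7, [328.0, 233.0], [0.506, -0.072]), (5, [269.0, 245.0], [0.47, 0.09]), (5, [279.0, 253.0], [0.449, 0.062]), (5, [290.0, 254.0], [0.447, 0.032])]
S [(109, [336.3, 183.1], [0.565, 0.351]), (5, [247.0, 232.0], [0.452, -0.017]), (5, [294.0, 235.0], [0.575, 0.045])]
```

Emit:
apply_moves --pt "0.2 0 -0.4" --pt "0.4 0 -0.6" --pt "0.4 0 -0.6" --pt "0.4 0 -0.6" --pt "0.4 0 -0.6" --pt "0.2 0 -0.4" --pt "0 0 0" --twist '[0, 0, 0, 0, 0, 0, 0]'

```text
t: 13.12
tool_pos: [0.5558, 0.2603, 0.1302]
orientation: [2.301, 2.138, -0.008]
force: [-1.6, -8.1, -0.6]
opening: 0.0214
gripper_force: 50.0
```

```bash
sed -i 's/,.016)\[:2\]/,.045)[:2]/' lum.py; python3 lum.py;python3 v.py g5 290 130 370 220 130 165 250 265
```

```text
T [(5, [317.0, 213.0], [0.558, -0.039]), (7, [328.9, 217.0], [0.547, -0.071]), (69, [169.2, 220.6], [0.53, 0.361]), (6, [271.0, 223.5], [0.527, 0.085]), (6, [328.0, 232.5], [0.506, -0.069]), (6, [269.0, 245.5], [0.468, 0.089]), (5, [279.0, 253.0], [0.448, 0.061]), (5, [290.0, 254.0], [0.446, 0.032])]
S [(78, [338.2, 175.2], [0.566, 0.358]), (5, [261.0, 220.0], [0.476, 0.022]), (5, [247.0, 232.0], [0.471, -0.043])]
13.225 [0.5557689  0.26028389 0.13012164] [-2.05580606 -7.90293859  0.64712584] 0.021688309603407317
```

View pics/g5.png

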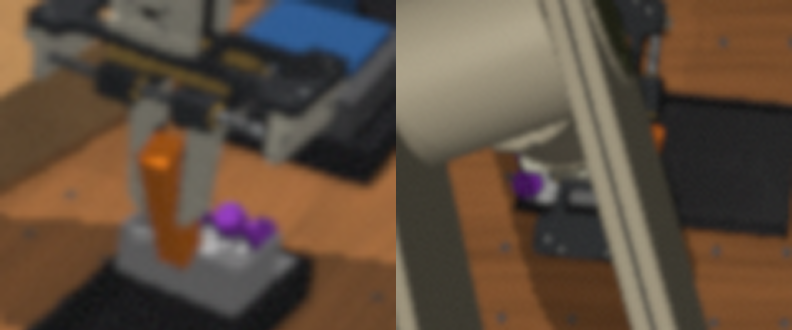

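All visible lumps ride at the scoop's front on the lip, at (230,215) and (262,230) in the left pane and (527,183) in the right. I'll put the lip over the wall top, then press down there to tip the nose up.

Emit:
apply_moves --pt "0.2 0 -0.4" --pt "0.3 0 -0.3" --pt "0.4 0 0" --pt "0.4 0 0" --pt "0.3 0 0" --pt "0 0 0" --twist '[0, 0, 0, 0, 0, 0]'

```text
t: 14.08
tool_pos: [0.5579, 0.2787, 0.1385]
orientation: [-2.3, -2.139, 0.0]
force: [0.2, -0.6, -3.0]
opening: 0.0218
gripper_force: 50.0
```

```bash
python3 lum.py
```

```text
T [(8, [328.9, 217.5], [0.546, -0.071]), (66, [159.0, 222.0], [0.526, 0.389]), (5, [271.0, 224.0], [0.526, 0.085]), (7, [328.0, 233.0], [0.504, -0.069]), (6, [269.0, 245.5], [0.468, 0.089]), (5, [279.0, 253.0], [0.448, 0.061])]
S [(75, [341.9, 170.5], [0.564, 0.391]), (5, [262.0, 219.0], [0.476, 0.027]), (5, [247.0, 232.0], [0.471, -0.043])]
```

Emit:
apply_moves --pt "0 0 0.4" --pt "0 0 0.4" --pt "0 0 0.3" --pt "-0.2 0 0.4" --pt "-0.2 0 0.4" --pt "0 0 0" --twist '[0, 0, 0, 0, 0, 0]' --squeeze 30

```text
t: 14.92
tool_pos: [0.5592, 0.2724, 0.1219]
orientation: [2.3, 2.135, 0.001]
force: [-3.8, -12.0, 11.9]
opening: 0.0213
gripper_force: 30.0
```

```bash
python3 lum.py
python3 - <<'E'
from h import *
T=cam("top");S=cam("scene")
m,b=blobs(S,(5,150,90),(17,255,255),(280,120,380,220),20)
p=np.argwhere(m)[:,::-1];print(b,p.min(0),p.max(0),cv2.minAreaRect(p.astype(np.float32)))
E
```

```text
T [(7, [160.7, 211.4], [0.555, 0.386]), (5, [317.0, 213.0], [0.558, -0.039]), (62, [148.4, 219.0], [0.533, 0.418]), (5, [329.0, 219.0], [0.542, -0.071]), (5, [271.0, 224.0], [0.526, 0.085]), (7, [328.0, 233.0], [0.504, -0.069]), (6, [269.0, 245.5], [0.468, 0.089]), (5, [279.0, 253.0], [0.448, 0.061]), (5, [290.0, 254.0], [0.446, 0.032]), (5, [302.0, 255.0], [0.444, 0.0])]
S [(77, [341.8, 171.6], [0.567, 0.384]), (5, [247.0, 232.0], [0.471, -0.043]), (5, [241.0, 237.0], [0.469, -0.07]), (5, [279.0, 250.0], [0.586, -0.058])]
[(np.int32(1772), array([360.47629797, 190.29176072])), (np.int32(1034), array([295.75725338, 183.94197292])), (np.int32(164), array([325.34146341, 168.49390244]))] [280 139] [379 219] ((329.5, 179.0), (80.0, 99.0), 90.0)
```

```bash
python3 v.py g6 300 130 380 210 130 180 200 250
```

```text
15.125 [0.55918947 0.27238612 0.12190787] [ -2.28483159 -12.23736502  12.03080357] 0.021984935764916967
```

View pics/g6.png

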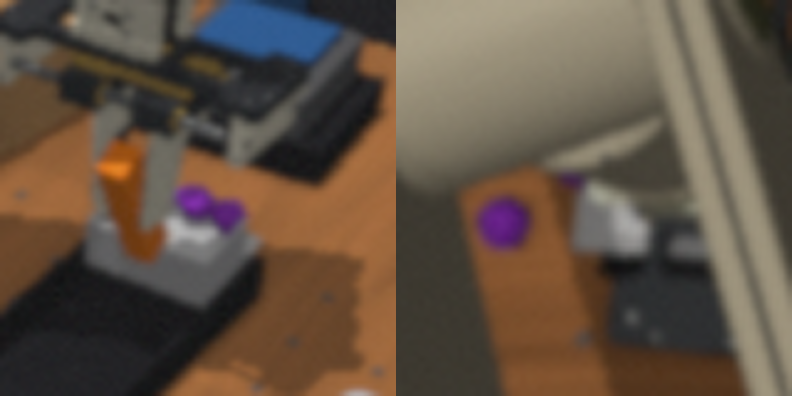

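One lump has dropped onto the table beyond the tray, at about (502,222) in the right pane (top pixel ≈ (148,219)). Two are still in the scoop. I'll finish tipping the nose up and deliver those two first, then fetch the third.

Emit:
apply_moves --pt "-0.3 0 0.3" --pt "-0.3 0 0.4" --pt "-0.3 0 0.4" --pt "-0.3 0 0.4" --pt "0 0 0" --twist '[0, 0, 0, 0, 0]'

```text
t: 15.85
tool_pos: [0.5579, 0.2616, 0.1057]
orientation: [2.301, 2.137, 0.002]
force: [-0.6, -5.4, 4.1]
opening: 0.0219
gripper_force: 30.0
```

```bash
cat > tilt.py <<'E'
# handle direction from scene view: orange elongated blob near expected place; plus purple text
from h import *
import sys
S=cam("scene");tp=robot.read_state()["tool_pos"];ori=robot.read_state()["orientation"]
Rm=cv2.Rodrigues(np.array(ori))[0];u=Rm[:,0]
c=proj(S,tp-np.array([0,0,.006]))
x,y=map(int,c);m,b=blobs(S,(5,150,100),(17,255,255),(max(x-35,0),max(y-35,0),x+35,y+45),20)
print("expect",np.round(c,1),[(int(a),np.round(q,1).tolist()) for a,q in b])
n,l,s,ce=cv2.connectedComponentsWithStats(m)
ii=[i for i in range(1,n) if s[i,4]>=40 and s[i,4]<500]
for i in ii:
    p=np.argwhere(l==i)[:,::-1].astype(float);o,d=ray(S,p.mean(0))
    nn=np.cross(u,[0,0,1]);O=tp-np.array([0,0,.006])
    P=[]
    for q in p:
        o,d=ray(S,q);X=o+d*((O-o)@nn)/(d@nn)-O;P.append([X@u,X[2]])
    P=np.array(P);w,v=np.linalg.eigh(np.cov(P.T));e=v[:,1]*np.sign(v[1,1]);print("blob",s[i,4],"centre(x,z)",P.mean(0),"handle lean back deg",np.degrees(np.arctan2(-e[0],e[1])))
E
python3 lum.py; python3 tilt.py
```

```text
T [(18, [150.9, 218.5], [0.535, 0.411]), (7, [328.9, 217.0], [0.547, -0.071]), (7, [328.0, 233.0], [0.504, -0.069]), (6, [269.0, 245.5], [0.468, 0.089]), (5, [279.0, 253.0], [0.448, 0.061]), (5, [290.0, 254.0], [0.446, 0.032]), (5, [302.0, 255.0], [0.444, 0.0]), (5, [313.0, 256.0], [0.442, -0.029])]
S [(83, [341.8, 171.7], [0.567, 0.384]), (5, [247.0, 232.0], [0.471, -0.043]), (5, [295.0, 234.0], [0.59, 0.021])]
expect [324.6 174.3] [(721, [305.3, 174.5]), (645, [348.0, 201.3]), (52, [293.6, 216.2])]
blob 52 centre(x,z) [-0.16973293 -0.05882883] handle lean back deg 50.04567996225953
```

```bash
sed -i 's/(5,150,100)/(5,205,110)/' tilt.py; python3 tilt.py
```

```text
expect [324.6 174.3] [(63, [321.2, 171.7])]
blob 63 centre(x,z) [-0.02379843  0.02200918] handle lean back deg 43.074681992117384
```

Emit:
apply_moves --pt "0 0 -0.3" --pt "0 0 -0.6" --pt "0 0 -1" --pt "0 0 -1.5" --pt "0 0 -1.5" --pt "0 0 -1" --pt "0 0 -0.5" --pt "0 0 0" --twist '[0, 0, 0, 0, 0, 0, 0, 0]' --squeeze 50

```text
t: 17.05
tool_pos: [0.557, 0.2624, 0.169]
orientation: [2.301, 2.139, 0.001]
force: [0.1, -0.6, -2.4]
opening: 0.0218
gripper_force: 50.0
```

```bash
python3 tilt.py; python3 lum.py
```

```text
expect [326.  156.9] [(73, [322.7, 153.3])]
blob 73 centre(x,z) [-0.02258883  0.02358312] handle lean back deg 46.214586080875996
T [(16, [155.8, 208.9], [0.561, 0.399]), (61, [148.6, 219.0], [0.534, 0.418]), (7, [328.9, 217.0], [0.547, -0.071]), (5, [271.0, 224.0], [0.526, 0.085]), (6, [328.0, 232.5], [0.506, -0.069]), (6, [269.0, 245.5], [0.468, 0.089]), (5, [279.0, 253.0], [0.448, 0.061]), (5, [290.0, 254.0], [0.446, 0.032]), (5, [302.0, 255.0], [0.444, 0.0])]
S [(110, [344.0, 155.4], [0.529, 0.485]), (5, [295.0, 234.0], [0.59, 0.021])]
```

Handle lean shows about 16° nose-up, and the two lumps rode up with the scoop. Carrying them to the empty dish.

Emit:
apply_moves --pt "-0.3 0 -0.4" --pt "-0.8 -0.1 -0.6" --pt "-1.3 -0.1 -0.8" --pt "-1.8 -0.1 -0.8" --pt "-2.3 -0.1 -0.4" --pt "-2.8 -0.2 0" --pt "-3.2 -0.2 0" --pt "-3.5 -0.2 0" --twist '[0, 0, 0, 0, 0, 0, 0, 0]'

```text
t: 18.2
tool_pos: [0.5347, 0.1013, 0.1988]
orientation: [2.301, 2.138, 0.0]
force: [0.3, -0.3, -3.0]
opening: 0.0218
gripper_force: 50.0
```

Emit:
apply_moves --pt "-3.6 -0.2 0" --pt "-3.6 -0.2 0" --pt "-3.6 -0.2 0" --pt "-3.6 -0.2 0" --pt "-3.6 -0.2 0" --pt "-3.6 -0.2 0" --pt "-3.6 -0.2 0" --pt "-3.6 -0.2 0" --twist '[0, 0, 0, 0, 0, 0, 0, 0]'

```text
t: 19.2
tool_pos: [0.4971, -0.1848, 0.1989]
orientation: [2.301, 2.137, 0.0]
force: [1.1, -0.6, -2.0]
opening: 0.0219
gripper_force: 50.0
```

Emit:
apply_moves --pt "-3.6 -0.3 0" --pt "-3.6 -0.3 0" --pt "-3.6 -0.3 0" --pt "-3.6 -0.3 0" --pt "-3.2 -0.3 0" --pt "-2.6 -0.1 0" --pt "-2 0 0" --pt "-1.4 0 0" --twist '[0, 0, 0, 0, 0, 0, 0, 0]'

```text
t: 20.2
tool_pos: [0.4644, -0.418, 0.1988]
orientation: [2.302, 2.138, 0.0]
force: [0.3, -0.1, -2.7]
opening: 0.0216
gripper_force: 50.0
```

```bash
python3 tilt.py; python3 lum.py
```

```text
expect [134.9 280.4] [(221, [123.5, 279.9]), (49, [151.4, 287.3])]
blob 221 centre(x,z) [-0.02219927  0.0212806 ] handle lean back deg 28.974670449951667
blob 49 centre(x,z) [ 0.03175633 -0.04976865] handle lean back deg -80.11963623604692
T [(61, [148.6, 219.0], [0.533, 0.418]), (5, [271.0, 224.0], [0.526, 0.085]), (6, [328.0, 232.5], [0.506, -0.069]), (176, [431.1, 241.7], [0.486, -0.343]), (7, [269.0, 246.0], [0.467, 0.089]), (5, [279.0, 253.0], [0.448, 0.061]), (5, [314.0, 256.0], [0.442, -0.032])]
S [(38, [337.6, 170.2], [0.551, 0.385]), (5, [254.0, 226.0], [0.473, -0.011]), (5, [247.0, 232.0], [0.471, -0.043]), (5, [240.0, 238.0], [0.469, -0.074]), (5, [279.0, 250.0], [0.586, -0.058]), (184, [179.9, 268.6], [0.407, -0.25])]
```

Emit:
apply_moves --pt "-0.7 0 0" --pt "-0.3 0 0" --pt "0 0 0" --pt "0 0 0" --twist '[0, 0, 0, 0]' --squeeze 12

```text
t: 20.85
tool_pos: [0.4645, -0.4265, 0.1986]
orientation: [-2.301, -2.139, -0.0]
force: [-0.3, 0.3, -3.5]
opening: 0.0222
gripper_force: 12.0
```

```bash
cat > dish.py <<'E'
from h import *
T=cam("top");S=cam("scene");tp=robot.read_state()["tool_pos"];u=cv2.Rodrigues(np.array(robot.read_state()["orientation"]))[0][:,0]
a=blobs(T,(125,60,40),(165,255,255),(390,200,480,300),12)[1];b=blobs(S,(125,60,40),(165,255,255),(110,220,260,360),12)[1]
print("T",[(int(i),np.round(p,1).tolist()) for i,p in a],"S",[(int(i),np.round(p,1).tolist()) for i,p in b])
for i,p in a:
    print("  at z17",np.round(onz(T,p,.017)[:2]-[.4697,-.355],3))
    for j,q in b: print("   tri",np.round(tri(T,p,S,q)[0],3),round(tri(T,p,S,q)[1],4), "rel tcp along",round(float((tri(T,p,S,q)[0]-tp)@u),3))
# scoop tilt: grey scoop extents in side plane unknown; orange blob:
E
python3 dish.py; python3 tilt.py
```

```text
T [(181, [456.5, 244.9])] S [(126, [160.2, 288.8])]
  at z17 [ 0.011 -0.065]
   tri [ 0.476 -0.375  0.131] 0.0013 rel tcp along 0.052
expect [132.2 282.9] [(218, [120.1, 282.8]), (50, [148.5, 290.2])]
blob 218 centre(x,z) [-0.02342131  0.0212012 ] handle lean back deg 28.86819337470411
blob 50 centre(x,z) [ 0.03036547 -0.05039852] handle lean back deg -80.36606535062067
```

Emit:
apply_moves --pt "0 0 0" --pt "0 0 0" --pt "0 0 0" --twist '[0, 0, 0]' --squeeze 6

```text
t: 21.38
tool_pos: [0.4644, -0.4268, 0.1986]
orientation: [-2.301, -2.139, -0.0]
force: [-0.2, 1.1, -2.3]
opening: 0.0223
gripper_force: 6.0
```

```bash
python3 dish.py; python3 tilt.py
```

```text
T [(158, [462.1, 245.7])] S [(86, [155.7, 299.2])]
  at z17 [ 0.009 -0.081]
   tri [ 0.476 -0.394  0.116] 0.0033 rel tcp along 0.034
expect [132.1 282.9] [(157, [122.4, 282.4]), (66, [142.4, 296.4])]
blob 157 centre(x,z) [-0.01868731  0.01805878] handle lean back deg 20.45759962535147
blob 66 centre(x,z) [ 0.01339672 -0.05406978] handle lean back deg 44.22899601133489
```

Emit:
apply_moves --pt "0 0 0" --pt "0 0 0" --pt "0 0 0" --twist '[0, 0, 0]' --squeeze 4

```text
t: 21.9
tool_pos: [0.4644, -0.4267, 0.1986]
orientation: [-2.301, -2.139, 0.0]
force: [-0.5, -0.1, -3.2]
opening: 0.0219
gripper_force: 4.0
```

```bash
python3 dish.py; python3 tilt.py
```

```text
T [(161, [463.6, 246.0])] S [(83, [154.9, 300.4])]
  at z17 [ 0.008 -0.084]
   tri [ 0.475 -0.397  0.115] 0.0042 rel tcp along 0.031
expect [132.1 282.9] [(240, [129.1, 287.7])]
blob 240 centre(x,z) [-0.0084202  -0.00749799] handle lean back deg 21.531141255232246
```

Emit:
apply_moves --pt "0 0 0" --pt "0 0 0" --pt "0 0 0" --pt "0 0 0" --twist '[0, 0, 0, 0]' --squeeze 3

```text
t: 22.55
tool_pos: [0.4644, -0.4267, 0.1986]
orientation: [-2.301, -2.139, -0.0]
force: [0.1, -0.2, -2.7]
opening: 0.0222
gripper_force: 3.0
```

```bash
python3 dish.py; python3 tilt.py
```

```text
T [(146, [467.6, 246.5])] S [(90, [152.8, 305.9])]
  at z17 [ 0.007 -0.095]
   tri [ 0.476 -0.408  0.109] 0.0069 rel tcp along 0.02
expect [132.1 282.9] [(291, [129.4, 291.4])]
blob 291 centre(x,z) [-0.0102866  -0.01666378] handle lean back deg 13.431362840763457
```

The scoop is pivoting nose-down by itself, now about 12°, and the lumps are still at the back. I'll help it by pushing the lip against the dish's inner far wall.

Emit:
apply_moves --pt "0.4 0 0.6" --pt "0.5 0 1.2" --pt "0.1 0 1.2" --pt "0 0 0.8" --pt "0 0 0.4" --pt "0.4 0 0" --pt "0.4 0 0" --pt "0 0 0" --twist '[0, 0, 0, 0, 0, 0, 0, 0]' --squeeze 4

```text
t: 23.7
tool_pos: [0.4656, -0.4092, 0.1577]
orientation: [2.3, 2.138, -0.001]
force: [-3.7, -2.0, 5.2]
opening: 0.0221
gripper_force: 4.0
```

```bash
python3 dish.py; python3 tilt.py
```

```text
T [(39, [419.8, 241.3]), (38, [426.9, 256.7])] S [(74, [187.0, 307.0])]
  at z17 [0.018 0.033]
   tri [ 0.488 -0.321  0.02 ] 0.0001 rel tcp along 0.09
  at z17 [-0.023  0.015]
   tri [ 0.464 -0.327  0.013] 0.0306 rel tcp along 0.082
expect [142.7 291.1] [(266, [138.5, 298.6])]
blob 266 centre(x,z) [-0.0135226  -0.01181282] handle lean back deg 11.589025556210885
```

Both lumps have slid into the dish. Lifting away.

Emit:
apply_moves --pt "-0.3 0 -0.6" --pt "-0.4 0 -1" --pt "-0.4 0 -1.5" --pt "-0.4 0 -1.5" --pt "0 0 -1.5" --pt "0 0 -1" --pt "0 0 0" --twist '[0, 0, 0, 0, 0, 0, 0]' --squeeze 10

```text
t: 24.72
tool_pos: [0.4651, -0.4241, 0.2291]
orientation: [2.299, 2.138, 0.0]
force: [0.7, -0.5, -1.8]
opening: 0.022
gripper_force: 10.0
```

```bash
python3 dish.py; python3 tilt.py
```

```text
T [(41, [419.7, 241.2]), (51, [424.5, 255.4])] S [(35, [171.6, 305.8]), (73, [187.0, 306.9])]
  at z17 [0.019 0.034]
   tri [ 0.474 -0.331  0.027] 0.0255 rel tcp along 0.093
   tri [ 0.488 -0.32   0.02 ] 0.0001 rel tcp along 0.105
  at z17 [-0.02   0.021]
   tri [ 0.45  -0.334  0.014] 0.0003 rel tcp along 0.088
   tri [ 0.465 -0.324  0.01 ] 0.0262 rel tcp along 0.099
expect [130.5 272.1] [(348, [126.0, 279.8])]
blob 348 centre(x,z) [-0.01320373 -0.01131232] handle lean back deg 11.75364954444281
```

Run:
```python
from h import *
T=cam("top");S=cam("scene")
f=lambda c,p,z:np.round(onz(c,p,z)[:2],3).tolist()
print("glove top corners",[f(T,p,.08) for p in((88,264),(170,283),(162,325),(74,308))])
print("scale TR,BR z0/.05",[(f(T,p,0),f(T,p,.05)) for p in((120,197),(119,251))])
print("scale scene near corner z0",f(S,(352,162),0),f(S,(330,152),0),f(S,(376,152),0))
print("printer T",[(f(T,p,0),f(T,p,.1)) for p in((52,150),(131,151),(139,150),(139,96))])
print("printer scene base",[f(S,p,0) for p in((397,180),(432,192),(455,153))])
a=blobs(T,(125,60,40),(165,255,255),(135,190,165,240),12)[1];b=blobs(S,(125,60,40),(165,255,255),(310,140,380,220),12)[1]
print(a,b,[tri(T,p,S,q) for _,p in a for _,q in b],[f(T,p,.011) for _,p in a],[f(S,p,.011) for _,p in b])
cs=S["frame"]
# printer lower edge profile in the top camera: grey pixels by column
```

```text
glove top corners [[0.41, 0.558], [0.365, 0.341], [0.259, 0.356], [0.297, 0.586]]
scale TR,BR z0/.05 [([0.599, 0.518], [0.592, 0.498]), ([0.446, 0.511], [0.445, 0.491])]
scale scene near corner z0 [0.547, 0.529] [0.446, 0.55] [0.596, 0.647]
printer T [([0.733, 0.726], [0.707, 0.668]), ([0.734, 0.495], [0.708, 0.456]), ([0.737, 0.472], [0.711, 0.435]), ([0.899, 0.482], [0.859, 0.444])]
printer scene base [[0.729, 0.505], [0.854, 0.5], [0.858, 0.807]]
[(np.int32(61), array([148.57377049, 218.98360656]))] [(np.int32(38), array([337.60526316, 170.15789474]))] [(array([0.53529598, 0.42673904, 0.01648455]), np.float64(0.0013785724260096952))] [[0.537, 0.429]] [[0.531, 0.434]]
```

Two lumps are in the dish. The third lies at (0.536, 0.428), between the tray and the glove box. I'll come in from +x facing the box, flatten the scoop on the table, and let the lump ride onto the lip when it meets the box face. Going there now.

Emit:
apply_moves --pt "3 0.2 -0.5" --pt "5.5 0.4 0" --pt "6 0.4 0" --pt "6 0.4 0" --pt "6 0.4 0" --pt "6 0.4 0" --pt "6 0.4 0" --pt "6 0.4 0" --twist '[0, 0, 0, 0, 0, 0, 0, 0]' --squeeze 30

```text
t: 25.98
tool_pos: [0.5267, 0.0198, 0.2324]
orientation: [-2.301, -2.139, 0.0]
force: [0.6, 0.1, -2.0]
opening: 0.0217
gripper_force: 30.0
```

Emit:
apply_moves --pt "6 0.4 0" --pt "6 0.4 0" --pt "6 0.4 0" --pt "4 0.3 0" --pt "0 0 0" --pt "0 0 0" --pt "0 0 0" --pt "0 0 0" --twist '[0, 0, 0, 0, -0.18, -0.18, -0.18, -0.18]'

```text
t: 26.98
tool_pos: [0.5576, 0.2362, 0.2319]
orientation: [-1.391, -2.816, 0.001]
force: [-0.1, -0.6, -2.6]
opening: 0.022
gripper_force: 30.0
```

Emit:
apply_moves --pt "0 0 0" --pt "0 0 0" --pt "0 0 0" --pt "0 0 0" --pt "0 0 0" --twist '[-0.18, -0.18, -0.18, -0.18, 0]'

```text
t: 27.6
tool_pos: [0.5577, 0.2361, 0.2321]
orientation: [-0.321, -3.124, 0.001]
force: [0.1, 0.6, -2.7]
opening: 0.0213
gripper_force: 30.0
```

```bash
cat > mv.py <<'E'
import sys
from h import *
s=robot.read_state();R=cv2.Rodrigues(np.array(s["orientation"]))[0]
X=np.array(list(map(float,sys.argv[1:4])))
print("t",s["t"],s["tool_pos"],"yaw",np.degrees(np.arctan2(R[1,0],R[0,0])),"tool delta cm",np.round(R.T@(X-s["tool_pos"])*100,2),s["force"])
E
python3 mv.py .650 .417 .229; python3 tilt.py
```

```text
t 27.6 [0.55771253 0.23610996 0.23207435] yaw 168.2605750029899 tool delta cm [-5.36 19.59  0.29] [ 0.06218836  0.5809448  -2.709053  ]
expect [324.1 142.2] [(186, [326.6, 145.6])]
blob 186 centre(x,z) [-0.01003212 -0.00792788] handle lean back deg 9.854371429351135
```

Emit:
apply_moves --pt "-1.2 4.6 0" --pt "-1.4 5 0" --pt "-1.4 5 0" --pt "-1.4 5 0" --pt "0 0 3" --pt "0 0 3" --pt "0 0 2.5" --pt "0 0 1" --twist '[0, 0, 0, 0, 0, 0, 0, 0]'

```text
t: 28.65
tool_pos: [0.6493, 0.4166, 0.1344]
orientation: [-0.324, -3.121, 0.004]
force: [0.7, -0.8, -3.1]
opening: 0.0216
gripper_force: 30.0
```

Emit:
apply_moves --pt "0 0 0.6" --pt "0 0 0.5" --pt "-0.3 0 0.4" --pt "-0.4 0 0.4" --pt "-0.5 0 0.4" --twist '[0, 0, 0, 0, 0]' --squeeze 5

```text
t: 29.28
tool_pos: [0.6637, 0.4149, 0.1162]
orientation: [0.32, 3.123, 0.002]
force: [2.4, -0.5, 2.3]
opening: 0.0218
gripper_force: 5.0
```

```bash
python3 mv.py .675 .412 .0976; python3 tilt.py
```

```text
t 29.275 [0.66373252 0.41491633 0.11618769] yaw 168.3030061305465 tool delta cm [-1.16 -0.06  1.86] [ 2.42646363 -0.45125214  2.26576307]
expect [374.8 159.6] [(123, [377.4, 161.2])]
blob 123 centre(x,z) [-0.01015549 -0.00208394] handle lean back deg 12.787064590692653
```

Emit:
apply_moves --pt "-0.4 0 0.5" --pt "-0.4 0 0.5" --pt "-0.4 0 0.5" --pt "-0.3 0 0.3" --pt "0 0 0.1" --pt "0 0 0" --twist '[0, 0, 0, 0, 0, 0]'

```text
t: 30.08
tool_pos: [0.6763, 0.4115, 0.0949]
orientation: [-0.319, -3.124, 0.002]
force: [-0.9, -2.2, 1.0]
opening: 0.0215
gripper_force: 5.0
```

```bash
python3 mv.py .675 .412 .0976; python3 tilt.py; python3 lum.py
```

```text
t 30.075 [0.67631357 0.4115386  0.09488084] yaw 168.33299925421173 tool delta cm [ 0.14  0.02 -0.27] [-0.86469093 -2.18944343  0.97465829]
expect [377.  166.4] [(132, [381.1, 168.0])]
blob 132 centre(x,z) [-1.51591430e-02  6.11538692e-05] handle lean back deg 24.505279734432246
T [(7, [328.9, 217.0], [0.547, -0.071]), (6, [328.0, 232.5], [0.506, -0.069]), (47, [419.9, 241.6], [0.486, -0.313]), (6, [269.0, 245.5], [0.468, 0.089]), (5, [279.0, 253.0], [0.448, 0.061]), (53, [424.6, 255.5], [0.449, -0.325]), (5, [302.0, 255.0], [0.444, 0.0]), (5, [314.0, 256.0], [0.442, -0.032])]
S [(35, [337.8, 170.6], [0.553, 0.383]), (5, [262.0, 219.0], [0.476, 0.027]), (5, [254.0, 226.0], [0.473, -0.011]), (5, [295.0, 234.0], [0.59, 0.021]), (75, [170.9, 303.6], [0.465, -0.346]), (74, [186.9, 306.7], [0.503, -0.334])]
```

Emit:
apply_moves --pt "0 0 0" --pt "0.5 0 0" --pt "1.2 0 0" --pt "1.6 0 0" --pt "1.8 0 0" --pt "1.8 0 0" --pt "1.8 0 0" --pt "1.8 0 0" --twist '[0, 0, 0, 0, 0, 0, 0, 0]' --squeeze 45

```text
t: 31.22
tool_pos: [0.5726, 0.4334, 0.0958]
orientation: [-0.319, -3.125, -0.0]
force: [-0.2, 0.4, -1.9]
opening: 0.0211
gripper_force: 45.0
```

```bash
sed -i 's/,.045)\[:2\]/,.013)[:2]/' lum.py; python3 mv.py .675 .412 .0976; python3 lum.py
```

```text
t 31.225 [0.57262306 0.43337479 0.09575739] yaw 168.3506182637902 tool delta cm [-10.46  -0.03  -0.19] [-0.24707984  0.4461963  -1.93179461]
T [(5, [305.0, 212.0], [0.564, -0.008]), (8, [328.9, 217.5], [0.549, -0.074]), (5, [271.0, 224.0], [0.529, 0.086]), (6, [328.0, 232.5], [0.508, -0.072]), (47, [419.9, 241.6], [0.488, -0.323]), (6, [269.0, 245.5], [0.469, 0.09]), (5, [279.0, 253.0], [0.449, 0.062]), (53, [424.6, 255.5], [0.45, -0.335]), (5, [302.0, 255.0], [0.445, -0.001])]
S [(35, [320.1, 162.7], [0.457, 0.442]), (5, [247.0, 232.0], [0.45, -0.014]), (7, [294.0, 235.0], [0.573, 0.048]), (75, [170.9, 303.6], [0.443, -0.329]), (75, [186.9, 306.8], [0.483, -0.316])]
```

Emit:
apply_moves --pt "1.6 0 0.1" --pt "1.4 0 0" --pt "0.9 0 0" --pt "0.6 0 0" --pt "0 0 0" --twist '[0, 0, 0, 0, 0]'

```text
t: 31.95
tool_pos: [0.5297, 0.4423, 0.0948]
orientation: [-0.319, -3.125, -0.0]
force: [-0.9, 0.2, -0.1]
opening: 0.0215
gripper_force: 45.0
```

```bash
cat > box.py <<'E'
from h import *
S=cam("scene");T=cam("top")
print("lump",[(int(a),np.round(p,1).tolist(),np.round(onz(S,p,.013)[:2],3).tolist()) for a,p in blobs(S,(125,60,40),(165,255,255),(270,120,380,220),8)[1]],[(int(a),np.round(p,1).tolist()) for a,p in blobs(T,(125,60,40),(165,255,255),(130,190,200,290),8)[1]])
i0=cv2.imread("pics/scene0.png")[110:170,255:300].astype(np.float32).mean(2);i1=S["frame"][110:170,255:300].astype(np.float32).mean(2)
print("box shift px",cv2.phaseCorrelate(i0,i1))
E
python3 box.py; python3 mv.py .675 .412 .0976
```

```text
lump [(39, [313.1, 158.1], [0.421, 0.456])] []
box shift px ((0.5990330357930205, -0.13098805894801302), 0.8948897439462167)
t 32.05 [0.5300052  0.44223783 0.09478624] yaw 168.3262902847055 tool delta cm [-14.81  -0.03  -0.29] [-1.10059349  0.77852068  0.39903175]
```

Emit:
apply_moves --pt "0.5 0 0" --pt "0.5 0 0" --pt "0.5 0 0" --pt "0.4 0 0" --pt "0 0 0" --twist '[0, 0, 0, 0, 0]'

```text
t: 32.67
tool_pos: [0.511, 0.4462, 0.0948]
orientation: [-0.319, -3.125, -0.0]
force: [0.2, 0.5, 1.4]
opening: 0.0219
gripper_force: 45.0
```

```bash
python3 box.py; python3 mv.py .675 .412 .0976
```

```text
lump [(36, [308.0, 157.9], [0.404, 0.447])] [(29, [141.9, 265.6])]
box shift px ((0.5591032105071001, -0.21143287997163895), 0.8167432470674868)
t 32.775 [0.511132   0.4461255  0.09474318] yaw 168.33653776346924 tool delta cm [-16.74  -0.03  -0.29] [-1.16805111  0.8303627   2.01334159]
```

Emit:
apply_moves --pt "0.4 0 0" --pt "0.4 0 0" --pt "0.4 0 0" --pt "0 0 0" --twist '[0, 0, 0, 0]'

```text
t: 33.28
tool_pos: [0.4995, 0.4485, 0.0948]
orientation: [0.319, 3.125, 0.0]
force: [1.7, -0.4, 1.8]
opening: 0.0217
gripper_force: 45.0
```

```bash
python3 box.py; python3 mv.py .675 .412 .0976
```

```text
lump [(36, [307.1, 156.6], [0.397, 0.454])] [(43, [139.0, 267.0])]
box shift px ((0.5760932050603174, -0.2640681134338152), 0.8195271725124783)
t 33.375 [0.49953314 0.44849154 0.09479955] yaw 168.3335420314119 tool delta cm [-17.92  -0.03  -0.28] [ 1.43676591 -0.22727888  2.23294385]
```

Emit:
apply_moves --pt "0.3 0 0" --pt "0.3 0 0" --pt "0 0 0" --twist '[0, 0, 0]'

```text
t: 33.75
tool_pos: [0.4937, 0.4497, 0.0949]
orientation: [0.319, 3.125, 0.0]
force: [2.6, -0.9, 4.6]
opening: 0.0218
gripper_force: 45.0
```

```bash
python3 box.py; python3 mv.py .675 .412 .0976
```

```text
lump [(34, [306.9, 156.1], [0.395, 0.456])] [(60, [138.2, 267.5])]
box shift px ((0.6825010476184694, -0.3306611107187081), 0.8098403277220549)
t 33.85 [0.49374193 0.44968927 0.09479549] yaw 168.33218721896674 tool delta cm [-18.51  -0.03  -0.28] [2.45773934 0.11334187 3.23674062]
```

Run:
```python
from h import *
T=cam("top");S=cam("scene")
a=blobs(T,(125,60,40),(165,255,255),(130,190,200,290),8)[1];b=blobs(S,(125,60,40),(165,255,255),(270,120,380,220),8)[1]
tp=robot.read_state()["tool_pos"];u=cv2.Rodrigues(np.array(robot.read_state()["orientation"]))[0][:,:2]
for _,p in a:
    X=onz(T,p,.015);print(X,"scoop x,y(tool)",(X-tp)@u-[.067-.0,0],[tri(T,p,S,q) for _,q in b])
```

```text
[0.40164389 0.44915601 0.015     ] scoop x,y(tool) [ 0.02310428 -0.0192012 ] [(array([0.40071211, 0.44663898, 0.02001415]), np.float64(0.0017851848359881142))]
```

The lump is 19 mm inside the lip and resting on the scoop floor. I'll lift slowly along the box face.

Emit:
apply_moves --pt "0 0 -0.3" --pt "0 0 -0.7" --pt "0 0 -1.2" --pt "0 0 -1.6" --pt "0 0 -2" --pt "0 0 -2" --pt "0 0 -1.6" --pt "0 0 -1" --twist '[0, 0, 0, 0, 0, 0, 0, 0]'

```text
t: 34.95
tool_pos: [0.4942, 0.4499, 0.2005]
orientation: [0.319, 3.124, 0.002]
force: [-0.6, -0.2, -2.1]
opening: 0.0213
gripper_force: 45.0
```

```bash
python3 tilt.py
cat > car.py <<'E'
from h import *
T=cam("top");S=cam("scene");s=robot.read_state();tp=s["tool_pos"];u=cv2.Rodrigues(np.array(s["orientation"]))[0][:,:2]
x,y=map(int,proj(T,tp));a=blobs(T,(125,60,40),(165,255,255),(max(x-60,0),max(y-60,0),x+60,y+60),8)[1]
x,y=map(int,proj(S,tp));b=blobs(S,(125,60,40),(165,255,255),(max(x-60,0),max(y-60,0),x+60,y+60),8)[1]
print(s["t"],tp,a,b)
for i,p in a:
    X=onz(T,p,tp[2]-.08);print("top-only scoop x",(X-tp)@u-[.067,0])
    for j,q in b: X,e=tri(T,p,S,q);print("tri",np.round(X,3),round(e,4),"scoop x,ty",np.round((X-tp)@u-[.067,0],3))
E
python3 car.py
```

```text
expect [335.1 118.6] [(126, [338.2, 120.3])]
blob 126 centre(x,z) [-0.01285093 -0.0024303 ] handle lean back deg 24.142917363733233
35.1 [0.49402939 0.44973052 0.19910749] [(np.int32(83), array([123.38554217, 266.21686747]))] [(np.int32(23), array([309.73913043, 131.30434783]))]
top-only scoop x [ 0.01878347 -0.01775398]
tri [0.406 0.447 0.124] 0.0018 scoop x,ty [ 0.019 -0.02 ]
```

The lump is secure at scoop x = 19 mm and 124 mm above the table. Carrying it gently to the dish.

Emit:
apply_moves --pt "-0.1 -0.4 0" --pt "-0.2 -0.8 0" --pt "-0.3 -1.2 0" --pt "-0.4 -1.6 0" --pt "-0.5 -2 0" --pt "-0.6 -2.4 0" --pt "-0.7 -2.8 0" --pt "-0.9 -3.2 0" --twist '[0, 0, 0, 0, 0, 0, 0, 0]'

```text
t: 36.1
tool_pos: [0.5008, 0.2994, 0.1987]
orientation: [0.32, 3.125, 0.0]
force: [0.4, -0.3, -3.5]
opening: 0.0217
gripper_force: 45.0
```

Emit:
apply_moves --pt "-1 -3.6 0" --pt "-1 -3.6 0" --pt "-1 -3.6 0" --pt "-1 -3.6 0" --pt "-1 -3.6 0" --pt "-1 -3.6 0" --pt "-1 -3.6 0" --pt "-1 -3.6 0" --twist '[0, 0, 0, 0, 0, 0, 0, 0]'

```text
t: 37.1
tool_pos: [0.5205, 0.0008, 0.1989]
orientation: [0.32, 3.125, -0.0]
force: [-0.6, -0.7, -1.7]
opening: 0.0216
gripper_force: 45.0
```

Emit:
apply_moves --pt "-1 -3.6 0" --pt "-1 -3.6 0" --pt "-1 -3.6 0" --pt "-1 -3.6 0" --pt "-1 -3.4 0" --pt "-0.8 -3 0" --pt "-0.7 -2.6 0" --pt "-0.6 -2.2 0" --twist '[0, 0, 0, 0, 0, 0, 0, 0]'

```text
t: 38.1
tool_pos: [0.538, -0.2639, 0.1987]
orientation: [0.321, 3.125, -0.0]
force: [0.6, 0.0, -2.4]
opening: 0.0217
gripper_force: 45.0
```

```bash
python3 mv.py .543 -.370 .2; python3 car.py
```

```text
t 38.1 [ 0.53795564 -0.26386     0.19874529] yaw 168.2654592026603 tool delta cm [ -2.65 -10.29  -0.12] [ 0.61093989  0.00303521 -2.41823147]
38.2 [ 0.53805017 -0.26476819  0.19873143] [] [(np.int32(84), array([182.1547619 , 258.41666667])), (np.int32(53), array([170.75471698, 302.41509434])), (np.int32(25), array([187.32, 303.96]))]
```

Emit:
apply_moves --pt "-0.2 -0.6 0" --pt "-0.3 -1.2 0" --pt "-0.5 -1.8 0" --pt "-0.6 -2.1 0" --pt "-0.5 -1.9 0" --pt "-0.3 -1.3 0" --pt "-0.2 -0.8 0" --pt "0 -0.4 0" --twist '[0, 0, 0, 0, 0, 0, 0, 0]'

```text
t: 39.2
tool_pos: [0.5437, -0.3668, 0.1985]
orientation: [-0.32, -3.125, -0.0]
force: [0.0, -0.9, -1.4]
opening: 0.0215
gripper_force: 45.0
```

```bash
python3 mv.py .543 -.370 .2; python3 car.py
```

```text
t 39.2 [ 0.54368035 -0.36678843  0.19848917] yaw 168.31088443037106 tool delta cm [ 0.   -0.33 -0.15] [ 0.02049464 -0.86832255 -1.38215334]
39.3 [ 0.54362181 -0.36651187  0.19856277] [(np.int32(40), array([419.775, 241.3  ])), (np.int32(52), array([424.59615385, 255.48076923]))] [(np.int32(72), array([154.29166667, 287.69444444])), (np.int32(67), array([187.2238806 , 307.40298507]))]
top-only scoop x [0.00804302 0.0625155 ]
tri [ 0.458 -0.329  0.082] 0.0537 scoop x,ty [0.024 0.019]
tri [ 0.488 -0.321  0.019] 0.0004 scoop x,ty [-0.003  0.034]
top-only scoop x [0.03996221 0.04451934]
tri [ 0.434 -0.332  0.068] 0.0296 scoop x,ty [0.048 0.011]
tri [ 0.465 -0.324  0.008] 0.0268 scoop x,ty [0.019 0.025]
```

Emit:
apply_moves --pt "-0.3 0 0.4" --pt "-0.6 -0.1 0.6" --pt "-0.7 -0.1 0.5" --pt "-0.5 0 0.3" --pt "-0.2 0 0" --pt "0 0 0" --twist '[0, 0, 0, 0, 0, 0]' --squeeze 10

```text
t: 40.05
tool_pos: [0.566, -0.373, 0.1807]
orientation: [0.319, 3.125, -0.0]
force: [0.2, 0.3, -3.9]
opening: 0.022
gripper_force: 10.0
```

Emit:
apply_moves --pt "0 0 0" --pt "0 0 0" --pt "0 0 0" --twist '[0, 0, 0]' --squeeze 4

```text
t: 40.42
tool_pos: [0.5658, -0.3731, 0.1808]
orientation: [0.32, 3.125, -0.0]
force: [-0.3, 0.8, -2.4]
opening: 0.0222
gripper_force: 4.0
```

```bash
python3 dish.py; python3 tilt.py
```

```text
T [(46, [449.4, 234.9]), (46, [419.9, 241.5]), (52, [424.6, 255.5])] S [(156, [169.2, 308.3]), (17, [184.7, 306.3])]
  at z17 [ 0.037 -0.047]
   tri [ 0.5   -0.378  0.085] 0.0035 rel tcp along 0.063
   tri [ 0.513 -0.366  0.088] 0.0198 rel tcp along 0.053
  at z17 [0.018 0.033]
   tri [ 0.472 -0.335  0.021] 0.0288 rel tcp along 0.099
   tri [ 0.485 -0.322  0.022] 0.0035 rel tcp along 0.089
  at z17 [-0.02   0.021]
   tri [ 0.448 -0.338  0.008] 0.0033 rel tcp along 0.122
   tri [ 0.462 -0.325  0.012] 0.0224 rel tcp along 0.111
expect [189.9 292. ] [(402, [194.6, 297.4])]
blob 402 centre(x,z) [-0.01375748 -0.00623682] handle lean back deg 11.586592714800924
```

Emit:
apply_moves --pt "0 0 0" --pt "0 0 0" --pt "0 0 0" --twist '[0, 0, 0]' --squeeze 3

```text
t: 40.95
tool_pos: [0.5658, -0.373, 0.1806]
orientation: [-0.32, -3.125, -0.0]
force: [0.3, -0.5, -2.2]
opening: 0.0222
gripper_force: 3.0
```

```bash
python3 dish.py; python3 tilt.py
```

```text
T [(46, [419.9, 241.5]), (53, [424.6, 255.5]), (35, [433.3, 262.1])] S [(74, [170.8, 303.7]), (80, [157.8, 307.3]), (17, [184.7, 306.3])]
  at z17 [0.018 0.033]
   tri [ 0.473 -0.33   0.033] 0.0264 rel tcp along 0.1
   tri [ 0.463 -0.342  0.028] 0.0472 rel tcp along 0.107
   tri [ 0.485 -0.322  0.022] 0.0035 rel tcp along 0.089
  at z17 [-0.02   0.021]
   tri [ 0.449 -0.333  0.02 ] 0.001 rel tcp along 0.122
   tri [ 0.438 -0.346  0.013] 0.022 rel tcp along 0.13
   tri [ 0.462 -0.325  0.012] 0.0225 rel tcp along 0.111
  at z17 [-0.037 -0.002]
   tri [ 0.442 -0.344  0.028] 0.0182 rel tcp along 0.127
   tri [ 0.431 -0.357  0.02 ] 0.0025 rel tcp along 0.135
   tri [ 0.456 -0.336  0.021] 0.0416 rel tcp along 0.115
expect [190. 292.] [(401, [194.5, 297.2])]
blob 401 centre(x,z) [-0.01360749 -0.00567729] handle lean back deg 11.492101358356754
```

All three lumps are in the dish. Returning the scoop to the mat.

Emit:
apply_moves --pt "-0.5 0 -1" --pt "-0.5 0 -2" --pt "0 0 -2" --pt "2 5 0" --pt "2 6 0" --pt "2 6 0" --pt "2 6 0" --pt "2 6 0" --twist '[0, 0, 0, 0, 0, 0, 0, 0]' --squeeze 30

```text
t: 42.1
tool_pos: [0.5366, -0.072, 0.2321]
orientation: [0.32, 3.123, -0.0]
force: [1.9, 0.7, -3.4]
opening: 0.0216
gripper_force: 30.0
```

Emit:
apply_moves --pt "0.4 4 0" --pt "0 2 1" --pt "0 0.7 2.5" --pt "0 0 2.5" --pt "0 0 2" --pt "0 0 1" --pt "0 0 0" --twist '[0, 0, 0, 0, 0, 0, 0]'

```text
t: 42.98
tool_pos: [0.5461, -0.0077, 0.14]
orientation: [-0.32, -3.124, 0.0]
force: [-0.9, -1.0, -2.8]
opening: 0.0218
gripper_force: 30.0
```

```bash
python3 mv.py .5465 -.0013 .120; python3 dish.py|head -1
```

```text
t 42.975 [ 0.54605083 -0.00771181  0.1400226 ] yaw 168.28995812782676 tool delta cm [0.08 0.64 2.  ] [-0.91764801 -1.04662503 -2.83401863]
T [(47, [419.9, 241.6]), (54, [424.6, 255.6]), (60, [434.2, 262.7])] S [(75, [170.9, 303.6]), (89, [157.9, 307.1]), (75, [186.9, 306.7])]
```

Emit:
apply_moves --pt "0 0.6 0.8" --pt "0 0 0.8" --pt "-0.2 0 0.4" --pt "-0.4 0 0.4" --pt "-0.5 0 0.4" --pt "-0.5 0 0.4" --pt "-0.4 0 0.4" --pt "-0.4 0 0.3" --twist '[0, 0, 0, 0, 0, 0, 0, 0]' --squeeze 5

```text
t: 44.08
tool_pos: [0.57, -0.0063, 0.1001]
orientation: [-0.319, -3.122, -0.0]
force: [-0.5, 0.2, -2.0]
opening: 0.0214
gripper_force: 5.0
```

```bash
python3 mv.py .5715 -.0064 .098; python3 tilt.py
```

```text
t 44.075 [ 0.57000651 -0.00628603  0.10010621] yaw 168.32013712567644 tool delta cm [-0.15  0.02  0.21] [-0.49541343  0.21468829 -2.04734681]
expect [284.2 223.7] [(207, [290.5, 227.7])]
blob 207 centre(x,z) [-0.02253318 -0.00139339] handle lean back deg 24.962145829128577
```

Emit:
apply_moves --pt "0 0 0.1" --pt "0 0 0.1" --pt "0 0 0.1" --pt "0 0 0" --twist '[0, 0, 0, 0]'

```text
t: 44.62
tool_pos: [0.5714, -0.0063, 0.0991]
orientation: [0.319, 3.124, 0.0]
force: [-0.7, -0.6, 1.4]
opening: 0.0216
gripper_force: 5.0
```

Contact made and the scoop is flat. Opening and retreating straight up.

Emit:
apply_moves --pt "0 0 0.1" --pt "0 0 0" --pt "0 0 0" --twist '[0, 0, 0]' --squeeze 3

```text
t: 45.0
tool_pos: [0.572, -0.0064, 0.0986]
orientation: [0.319, 3.123, 0.0]
force: [1.8, 0.1, 5.5]
opening: 0.0215
gripper_force: 3.0
```

Emit:
apply_moves --pt "0 0 0" --pt "0 0 0" --pt "0 0 0" --pt "0 0 0" --pt "0 0 0" --pt "0 0 0" --twist '[0, 0, 0, 0, 0, 0]' --gripper 9

```text
t: 45.75
tool_pos: [0.5711, -0.0063, 0.0976]
orientation: [0.32, 3.125, 0.0]
force: [0.1, -0.3, 0.1]
opening: 0.0771
gripper_force: 0.0
```

Emit:
apply_moves --pt "0 0 -1" --pt "0 0 -2.5" --pt "0 0 -4" --pt "0 0 -4" --pt "-1 0 -3" --pt "-5 0 0" --pt "-5 0 0" --pt "-3 0 0" --twist '[0, 0, 0, 0, 0, 0, 0, 0]'

```text
t: 46.75
tool_pos: [0.7099, -0.0352, 0.2432]
orientation: [0.32, 3.124, -0.0]
force: [-0.3, 0.1, 0.3]
opening: 0.0901
gripper_force: 0.0
```

```bash
python3 - <<'E'
from h import *
s=robot.read_state();print(s["t"],s["tool_pos"],s["opening"])
S=cam("scene");T=cam("top")
u=np.array([-.979,.203,0]);O=np.array([.5059+.0,.0072,.097])-.067*u
n=np.cross(u,[0,0,1])
m,b=blobs(S,(5,205,110),(17,255,255),(240,180,330,270),20);print("orange S",b)
k,l,st,ce=cv2.connectedComponentsWithStats(m);i=1+np.argmax(st[1:,4]);P=[]
for q in np.argwhere(l==i)[:,::-1].astype(float):
    o,d=ray(S,q);X=o+d*((O-o)@n)/(d@n)-O;P.append([X@u,X[2]])
P=np.array(P);e=np.linalg.eigh(np.cov(P.T))[1][:,1];e*=np.sign(e[1]);print("lean",np.degrees(np.arctan2(-e[0],e[1])))
mo,bo=blobs(T,(5,190,110),(17,255,255),(250,170,340,270),20);print("orange T",bo)
if bo and b:
    print(tri(T,max(bo,key=lambda z:z[0])[1],S,max(b,key=lambda z:z[0])[1]))
m,b=blobs(T,(0,0,130),(180,50,255),(260,190,330,270),100)
print("grey T",[(int(a),onz(T,p,.01)) for a,p in b])
E
python3 dish.py
```

```text
46.75 [ 0.70991333 -0.03518663  0.24323987] 0.09006289098837522
orange S [(np.int32(231), array([291.004329  , 227.51948052]))]
lean 25.20907774950651
orange T []
grey T [(315, array([ 0.4362613 , -0.03480803,  0.01      ]))]
T [(47, [419.9, 241.6]), (54, [424.6, 255.6]), (62, [434.3, 262.7])] S [(75, [170.9, 303.6]), (87, [157.9, 307.2]), (75, [186.9, 306.8])]
  at z17 [0.018 0.033]
   tri [ 0.473 -0.33   0.033] 0.0263 rel tcp along 0.171
   tri [ 0.463 -0.342  0.028] 0.047 rel tcp along 0.178
   tri [ 0.487 -0.32   0.021] 0.0003 rel tcp along 0.158
  at z17 [-0.02   0.021]
   tri [ 0.449 -0.333  0.02 ] 0.0009 rel tcp along 0.193
   tri [ 0.438 -0.346  0.014] 0.0219 rel tcp along 0.201
   tri [ 0.464 -0.324  0.01 ] 0.0263 rel tcp along 0.18
  at z17 [-0.039 -0.004]
   tri [ 0.442 -0.345  0.03 ] 0.0201 rel tcp along 0.198
   tri [ 0.43  -0.358  0.021] 0.0005 rel tcp along 0.206
   tri [ 0.457 -0.336  0.021] 0.0472 rel tcp along 0.184
```

```bash
python3 -c "
from plant import robot
print(robot.close_job())"
```

```text
the job is handed in; nothing more can be done
None
```

The job is handed in: by my last camera measurements all three lumps are in the empty dish and the scoop stands released and upright in the middle of its mat; one lump fell behind the tray and I re-scooped it against the glove box, with no visible shift of the box.

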